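# Snap the squeeze-tab dust cap into the open analyser port

### The job

Close the open port with the loose dust cap: squeeze its two side tabs together, lift it, push it gently down into the port until its flange is fully home on the rim, and let the tabs spring out under the lip so that it stays locked in level when you let go. The port's rim was screwed to an unknown height, so feel for it and never lean hard on it. Leave everything else on the bench where it lies.

Things in the scene. Friction and masses are not known exactly. Their poses are not given: they have to be found in the camera images.
- cap: dust cap, grey plastic, 50 to 100 g, standing on the bench tabs up. Round plug 48 mm across, 12 mm high (foot bevelled to 43 mm across) under a flange disc 66 mm across, 12 to 16 mm above the origin; two tab posts stand on the flange at +y and -y. Origin: centre of the plug's underside, z up; the tabs squeeze along its y. Round: any yaw fits the port
- cap_grip (a point): on the cap's axis, 34 mm above its origin, between the two upright tab posts, which reach from 16.5 to 40.5 mm above the origin, 18 mm wide along the cap's x, 4 mm thick; outer faces 52 mm apart when free, 36 mm fully squeezed
- cap_flange (a point): centre of the flange's underside, which must come down on the port's rim. Below it each tab carries a lug, 12 mm wide and 5 mm high, its top 6.5 mm under the flange, that sticks out sideways along the cap's y: lug tips 62 mm apart when free, 46 mm (within the plug) fully squeezed
- tab_l (a joint): how far the tab at +y is squeezed in, m: 0 free, 0.008 at its stop; its spring pushes back 2 N at 0, 6 N at the stop. About 0.001 to 0.004 when its lug has sprung out into the groove under the port's lip, 0.005 to 0.007 if it is caught in the mouth, 0 when free
- tab_r (a joint): the same for the tab at -y, squeezed towards +y
- port: the open port, fixed: dark blue pedestal 84 x 84 mm, 30 mm high, with an upright steel collar 72 mm across that does not move. Mouth 52 mm across; its lip is 5 mm thick, and under it runs a groove 58 mm across. Over about 30 N on it does damage. Origin: centre of the pedestal's underside on the bench, in line with the collar
- rim_low (a point): a point on the collar's axis 50 mm above the port's origin: the lowest height that the collar's flat top rim can have. The collar was screwed in to a different height each time and this is not measured; found by feel, the force rises steeply once the flange is home on the rim
- rim_high (a point): a point on the collar's axis 62 mm above the port's origin: the greatest height of the rim. In the bore, 8 mm under the rim, lies a sprung shutter plate 40 mm across. The plug meets it 4 mm before the flange is home; it pushes back 1.8 N at first, 3.6 N when home. Let the tabs out while holding the cap down, else they miss the groove; the shutter then lifts the cap by 1.5 mm against the lip
- blank_port: a second, identical pedestal and collar, fixed, already closed by a ribbed grey screw cap 68 mm across, top 71 mm above the bench; leave it alone. Origin: centre of its underside
- plain_cap: small plain grey plastic screw cap, a disc 40 mm across and 14 mm high with no tabs, lying loose between the two ports; origin at the centre of its underside. Not for this port
- fitting: small brass turned fitting, 22 mm across and 22 mm high, standing loose; origin at the centre of its underside
- wrench: steel open-end wrench 150 mm long lying flat; origin at the middle of its underside
- driver: screwdriver 170 mm long lying flat at the left; origin at the middle of its underside
- jar: small closed jar 48 mm across and 60 mm high; origin at the centre of its underside
- clamp: aluminium specimen clamp 50 x 70 x 44 mm; origin at the centre of its underside

How it is judged:
By the outcome, as a careful person would: the job done as asked, in the order asked, and still so for the second after the job is handed in, with the robot touching nothing.
It also fails if it takes over 42 s, if anything falls off the work surface, if the arm or the gripper's body presses on something with over 40 N, if the wrist force passes 120 N, or if a joint passes its speed limit or range.

### The arm

A 6-joint arm with a two-finger parallel gripper is mounted at the origin on the work surface. World frame = base frame: x ahead of the robot, y to its left, z up, the work surface at z = 0. Lengths are in mm, angles in degrees, forces in N, time in s.
With the tool pointing down it reaches from about 300 to 850 mm from the base axis. Payload 4.2 kg.
Tool frame: the origin (TCP) lies between the finger pads; the fingertips stand 14 mm ahead of it and the grasp point (between the pads) lies 5 mm behind it (env.finger_overhang is the distance from the TCP to the fingertips, in mm); z points along the fingers, y is the line along which they close (so a half turn about z gives the same grasp; the last joint's range is limited). The gripper opens to 91 mm and grips with 3 to 60 N. Pads are 32 mm wide; open, the fingers measure 118 mm over their backs; the gripper's body (76 mm by 178 mm) begins 60 mm behind the grasp point.
Start: joints at [70.875, 18.312, 89.639, -0, 72.044, -1.146], TCP at [177.49, 546.936, 227.976] pointing down, gripper open.
Joint ranges: [-177.97, 177.97], [-48.28, 115.42], [12.27, 149.76], [-77.06, 257.06], [2.81, 150.46], [-146.56, 146.56]. Speed limits (degrees/s): [147.25, 147.25, 180, 180, 180, 180].

### API

Orientations are given as [roll, pitch, yaw] about the fixed x, y, z axes, in that order (R = Rz(yaw) Ry(pitch) Rx(roll)).
In Python, from workcell import status, cams, env, finder gives the robot as it stands.
- The arm moves only by the tool apply_moves, never from a script. Its argument "increments" is a list of rows, each a list of 7 numbers: the opening, from -1 (shut) to 1 (fully open), then the shift along the world's x, y, z in m, then the turn, a rotation vector about the world's x, y, z in degrees. In form: [[gripper, x, y, z, ax, ay, az], ...]. A call has 1 to 5 rows; each row shifts and turns the commanded pose from where the row before left it; what a row does not reach is not made up. A row lasts 1/12 s, in which the tool goes at most 41.7 mm and 7.16 degrees, less where a joint would pass 70% of its speed; a pose out of reach is approached as far as the arm can. A call with a gripper value outside its range is refused whole. The fingers move at their own pace and stop on an object; "newtons" is the grip in N (left out, the last holds). Time passes only in rows, so rows that do not move let the fingers close. It gives the time, the measured TCP pose, the force, the opening and the grip force at its end, in the units of the state.
- status.state(): the state, without advancing time (a new reading comes with each control period).
- cams.grab_frame(name): name is "scene" or "top"; returns a dict with "color" (480x640x3 uint8, red, green, blue), "intrinsics" (3x3 intrinsics, pixels), "R" (3x3) and "t" (3): a world point X has camera coordinates R X + t. Camera axes: x right, y down, z forward; pixel columns grow to the right and rows downward; lengths in mm; the calibration is good to about 2 mm. A picture is of the moment at which its call begins. There is no depth.
- env.job_done(): hands the job in; it is judged then, once.
Trained networks look in the newest picture that a camera, given by its name, has taken for a name from the list of things; names that differ only in an ending like _2 or _b are one class to them, and where a whole thing is asked for, a point or a joint stands for the part that bears it (a point fixed in the world has none). Each returns a list of dicts, best first, with "score" (0 to 1); they miss things now and then, are a little off and sometimes report something else, mostly with a low value. They report only what shows in the picture. A call takes as long as a camera call.
- finder.boxes_of(query, camera): "rect" ([left, top, width, height] in pixels, round what is visible of it).
- finder.trace(query, camera): "pixels" (480x640 bool, what is visible of it) and "rect" ([left, top, width, height] in pixels, round what is visible of it).
The state is a dict: "time_s": time; "qpos": joint angles; "qvel": joint speeds; "effort": joint torques, N m; "ee_pos": TCP position; "ee_rot": TCP orientation; "force": force on the tool from outside, world axes, zero at the start; "torque": the same for the moment, N m; "gripper_width": finger opening in mm; "gripper_force": force on a finger pad.
Only numpy, scipy, OpenCV 4.12 (cv2) and the standard library are available. Lean on these libraries where they do the work, as an engineer would, in place of code of your own. Each camera call takes 0.05 s, during which the arm holds its last target. There are 200 camera calls.

## Working session

There is one attempt and no reset: what is moved stays moved. The work goes in short steps, Python scripts to look and compute and a tool call to move; the robot and the scene stay as the last step left them, time stands still between calls to the robot, and variables do not carry over. Pictures are saved under pics/ and viewed, at most 10 in all, crops included, and the job is handed in when it is done.

Besides the shell and the picture viewer there is one more tool, called after "Call:" as a command line: name --pt "numbers of a row" for each row, then --argument value for the rest. apply_moves: Moves the arm, as the interface text tells. Its arguments: {"type":"object","properties":{"increments":{"type":"array","items":{"type":"array","items":{"type":"number"}}},"newtons":{"type":"number"}},"required":["increments"]}

```bash
mkdir -p pics
python3 - <<'E'
from workcell import status,cams,env,finder
import cv2,numpy as np
for n in ("scene","top"):
    f=cams.grab_frame(n); cv2.imwrite(f"pics/{n}0.png",f["color"][:,:,::-1])
    print(n,f["intrinsics"].tolist(),f["R"].tolist(),f["t"].tolist())
    for q in ("cap","port","blank_port","plain_cap"):
        print(q,[(d["rect"],round(d["score"],2)) for d in finder.boxes_of(q,n)][:3])
print(status.state())
E
```

```text
scene [[591.0804183862949, 0.0, 318.6786154090198], [0.0, 591.0804183862949, 240.08113682212198], [0.0, 0.0, 1.0]] [[-0.2919644009812384, 0.9563903061420116, 0.008623855127234733], [0.7593815332408321, 0.23728492723686712, -0.605834589866737], [-0.5814606397104358, -0.17033333679518983, -0.7955438886973784]] [138.44785639873166, -399.9602968491351, 1737.601335745963]
cap [([213.5, 197.9, 28.8, 22.8], 0.57)]
port [([234.3, 263.1, 23.2, 34.3], 0.69), ([284.6, 215.3, 47.3, 44.6], 0.61)]
blank_port [([377.8, 240.8, 40.4, 45.1], 0.85), ([234.7, 265.4, 21.5, 29.7], 0.59)]
plain_cap [([359.9, 232.0, 16.1, 14.1], 0.57)]
top [[496.3310675766565, 0.0, 309.6870770184849], [0.0, 496.3310675766565, 248.74297659805794], [0.0, 0.0, 1.0]] [[-0.022824664397692592, -0.9997277001972097, 0.004853880255033889], [-0.9958008035447683, 0.02230392657688511, -0.08878791876627545], [0.08865548124468398, -0.006860052306682666, -0.996038726821213]] [37.30747657368993, 588.8997762251713, 889.6503083751962]
cap [([302.9, 250.3, 46.9, 51.1], 0.7), ([428.5, 271.3, 28.5, 33.2], 0.69), ([364.1, 170.6, 29.5, 31.1], 0.39)]
port [([303.0, 251.3, 53.0, 49.5], 0.98)]
blank_port [([178.4, 240.8, 57.9, 53.5], 0.69)]
plain_cap [([247.4, 289.9, 21.1, 26.1], 0.82)]
{'time_s': 0.5, 'qpos': array([ 7.08768229e+01,  1.83118443e+01,  8.96432088e+01,  2.97938346e-05,
        7.20432757e+01, -1.14629439e+00]), 'qvel': array([-0.07195876, -0.01053878,  0.04337641,  0.00484388, -0.13788444,
       -0.09735004]), 'effort': array([-1.47829716e-03, -4.11994994e+01, -2.32039422e+01,  7.26221781e-02,
        3.85707768e-02, -2.23588972e-05]), 'ee_pos': array([177.46173585, 546.91350465, 227.9479143 ]), 'ee_rot': array([1.79998328e+02, 5.09770911e-06, 1.62023108e+02]), 'force': array([ 0.00225332, -0.00462679,  0.28399306]), 'torque': array([ 0.00891002,  0.04398089, -0.01156797]), 'gripper_force': 0.0, 'gripper_width': 91.58746511894061}
```

View pics/top0.png

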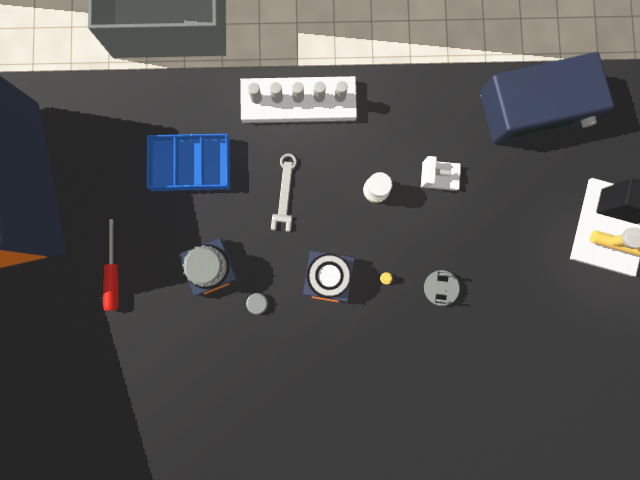

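View pics/scene0.png

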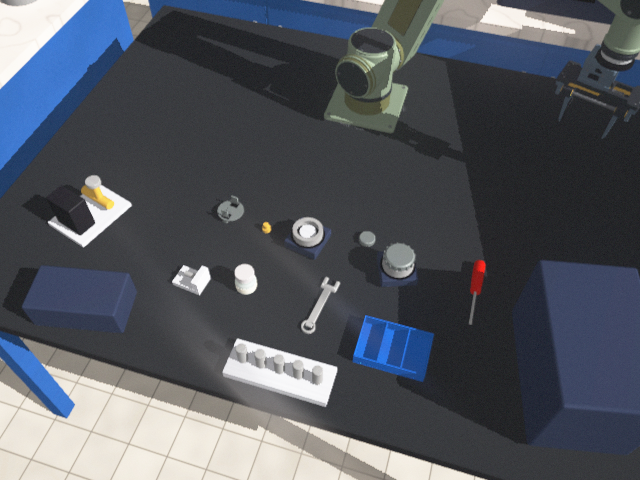

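The top view shows the cap at about (442,288) with its two tab posts in line with the image's vertical, the open port at (330,275), the fitting between them at (386,279), and the blank port at (207,267). I'll zoom in next.

```bash
cat > h.py <<'E'
from workcell import status,cams,env,finder
import cv2,numpy as np
def back(f,u,v,z):
    K,R,t=f["intrinsics"],np.array(f["R"]),np.array(f["t"])
    d=R.T@np.linalg.solve(K,[u,v,1]); c=-R.T@t
    return c+d*(z-c[2])/d[2]
def proj(f,X):
    p=np.array(f["intrinsics"])@(np.array(f["R"])@np.array(X,float)+f["t"]); return p[:2]/p[2]
E
python3 - <<'E'
from h import *
f=cams.grab_frame("top")
c=f["color"][:,:,::-1]
a=cv2.resize(c[255:321,405:480],None,fx=6,fy=6,interpolation=cv2.INTER_CUBIC)
b=cv2.resize(c[242:308,297:363],None,fx=6,fy=6,interpolation=cv2.INTER_CUBIC)
g=cams.grab_frame("scene"); d=g["color"][:,:,::-1]
e=cv2.resize(d[188:230,205:255],None,fx=8,fy=8,interpolation=cv2.INTER_CUBIC)
e2=cv2.resize(d[210:260,280:335],None,fx=6,fy=6,interpolation=cv2.INTER_CUBIC)
H=np.zeros((600,800,3),np.uint8)
for im,(y,x) in((a[:300],(0,0)),(a,(0,0)),(b,(0,404+0))):
    h,w=min(im.shape[0],600-y),min(im.shape[1],800-x); H[y:y+h,x:x+w]=im[:h,:w]
cv2.imwrite("pics/z.png",np.hstack([a,b])[:,:800]); cv2.imwrite("pics/z2.png",e)
for q in("cap","port"):
    for n,ff in(("top",f),("scene",g)):
        for s in finder.trace(q,n)[:2]:
            m=s["pixels"]; ys,xs=np.nonzero(m)
            print(q,n,s["rect"],s["score"],xs.mean(),ys.mean(),back(ff,xs.mean(),ys.mean(),16 if q=="cap" else 40))
print("cap",back(f,442,288.5,16),"port",back(f,330,275,56))
E
```

```text
cap top [425.1, 271.5, 31.9, 32.0] 0.84 441.18970736629666 287.3380423814329 [ 513.16967198 -218.32795621   16.        ]
cap scene [218.6, 197.7, 24.0, 22.5] 0.98 230.01495726495727 210.20726495726495 [ 510.3404567  -218.95056349   16.        ]
cap scene [222.3, 210.6, 7.8, 15.5] 0.36 224.38297872340425 215.0 [ 528.82240501 -226.32504834   16.        ]
port top [303.6, 252.5, 51.3, 49.8] 0.74 328.51696129956997 276.07740086000956 [537.97883391  -8.83188489  40.        ]
cap [ 510.98843877 -219.73268397   16.        ] port [539.30396314 -10.82007567  56.        ]
```

View pics/z.png

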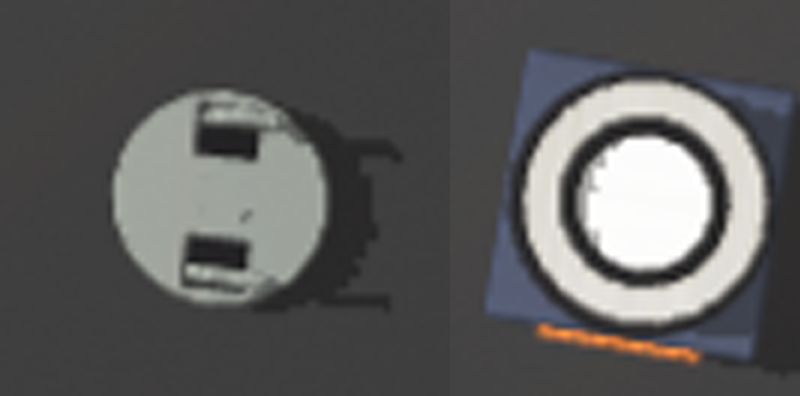

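View pics/z2.png

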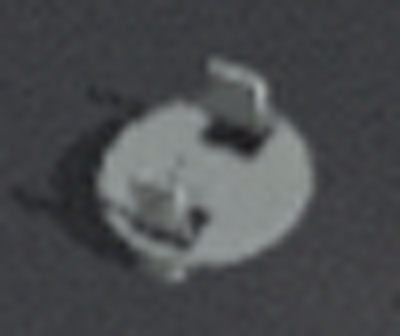

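The crop puts the flange centre at top pixel (441.2,287.4) and the port mouth at (329.1,274.9). The tab line runs at about -7° to world x. The cap works out at about (512.5,-218.5) and the port at about (539.5,-9). Setting out now.

Call:
apply_moves --pt "1 0.016 -0.0365 -0.003 0 0 -3.8" --pt "1 0.016 -0.0365 -0.003 0 0 -3.8" --pt "1 0.016 -0.0365 -0.003 0 0 -3.8" --pt "1 0.016 -0.0365 -0.003 0 0 -3.8" --pt "1 0.016 -0.0365 -0.003 0 0 -3.8" --newtons 25

```text
time_s: 1.22
ee_pos: [257.8, 362.8, 212.9]
ee_rot: [180.0, 0.0, 142.9]
force: [1.5, 0.5, 1.6]
gripper_width: 91.3
gripper_force: 0.0
```

Call:
apply_moves --pt "1 0.016 -0.0365 -0.003 0 0 -3.8" --pt "1 0.016 -0.0365 -0.003 0 0 -3.8" --pt "1 0.016 -0.0365 -0.003 0 0 -3.8" --pt "1 0.016 -0.0365 -0.003 0 0 -3.8" --pt "1 0.016 -0.0365 -0.003 0 0 -3.8"

```text
time_s: 1.63
ee_pos: [337.8, 180.2, 198.2]
ee_rot: [179.9, 0.0, 123.9]
force: [0.3, -0.4, 0.8]
gripper_width: 91.3
gripper_force: 0.0
```

Call:
apply_moves --pt "1 0.016 -0.0365 -0.003 0 0 -3.8" --pt "1 0.016 -0.0365 -0.003 0 0 -3.8" --pt "1 0.016 -0.0365 -0.003 0 0 -3.8" --pt "1 0.016 -0.0365 -0.003 0 0 -3.8" --pt "1 0.016 -0.0365 -0.003 0 0 -3.8"

```text
time_s: 2.05
ee_pos: [417.9, -2.6, 183.2]
ee_rot: [179.9, 0.0, 104.8]
force: [0.9, 0.7, 0.1]
gripper_width: 91.7
gripper_force: 0.0
```

Call:
apply_moves --pt "1 0.016 -0.0365 -0.003 0 0 -3.8" --pt "1 0.016 -0.0365 -0.003 0 0 -3.8" --pt "1 0.016 -0.0365 -0.003 0 0 -3.8" --pt "1 0.016 -0.0365 -0.003 0 0 -3.8" --pt "1 0 0 0 0 0 0"

```text
time_s: 2.47
ee_pos: [484.5, -152.4, 170.6]
ee_rot: [179.8, 0.2, 89.4]
force: [0.7, -0.5, 0.6]
gripper_width: 91.2
gripper_force: 0.0
```

Call:
apply_moves --pt "1 0.0155 -0.036 -0.01 0 0 -3.4" --pt "1 0.0155 -0.036 -0.01 0 0 -3.4" --pt "1 0 0 -0.03 0 0 0" --pt "1 0 0 -0.02 0 0 0" --pt "1 0 0 0 0 0 0"

```text
time_s: 2.88
ee_pos: [509.7, -217.6, 96.9]
ee_rot: [-179.5, -0.2, 83.0]
force: [-0.5, -0.1, -0.4]
gripper_width: 91.2
gripper_force: 0.0
```

Run:
```python
from h import *
s=status.state();print(s["ee_pos"],s["ee_rot"],s["force"])
f=cams.grab_frame("scene");c=f["color"][:,:,::-1].copy()
p=s["ee_pos"]; 
cv2.imwrite("pics/s1.png",cv2.resize(c[130:250,160:310],None,fx=5,fy=5,interpolation=cv2.INTER_CUBIC))
g=cams.grab_frame("top");d=g["color"][:,:,::-1]
cv2.imwrite("pics/t1.png",cv2.resize(d[220:340,370:520],None,fx=5,fy=5,interpolation=cv2.INTER_CUBIC))
```

```text
[ 509.68233521 -217.61164872   96.91347639] [-1.79509679e+02 -1.57665344e-01  8.29856059e+01] [-0.48051829 -0.07936851 -0.43964629]
```

View pics/s1.png

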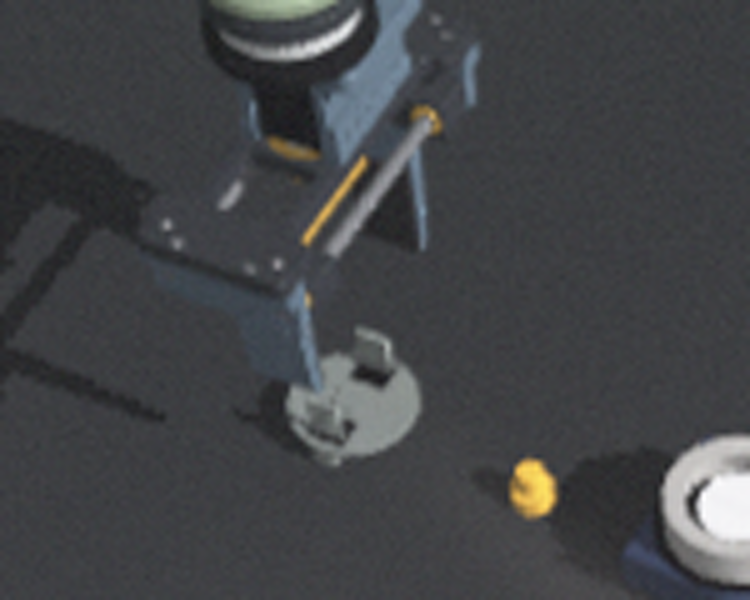

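The gripper is lined up over the cap, with the posts between the fingers and the tab line matching the closing axis. Descending.

Call:
apply_moves --pt "1 0.001 0 -0.02 0 0 0" --pt "1 0 0 -0.02 0 0 0" --pt "1 0 0 0 0 0 0" --pt "1 0 0 0 0 0 0"

```text
time_s: 3.32
ee_pos: [513.9, -218.2, 62.1]
ee_rot: [180.0, 0.0, 83.1]
force: [0.5, 0.2, 0.7]
gripper_width: 91.2
gripper_force: 0.0
```

Call:
apply_moves --pt "1 0 0 -0.014 0 0 0" --pt "1 0 0 -0.013 0 0 0" --pt "1 0 0 0 0 0 0" --pt "1 0 0 0 0 0 0"

```text
time_s: 3.65
ee_pos: [514.3, -218.7, 35.5]
ee_rot: [179.9, 0.0, 83.0]
force: [0.5, -0.7, -0.3]
gripper_width: 91.1
gripper_force: 0.0
```

Call:
apply_moves --pt "-0.4 0 0 0 0 0 0" --pt "-0.4 0 0 0 0 0 0" --pt "-0.4 0 0 0 0 0 0" --pt "-0.4 0 0 0 0 0 0" --pt "-0.4 0 0 0 0 0 0"

```text
time_s: 4.07
ee_pos: [513.7, -218.6, 34.4]
ee_rot: [180.0, 0.0, 83.0]
force: [0.6, -0.7, 0.5]
gripper_width: 60.5
gripper_force: 0.0
```

Call:
apply_moves --pt "-1 0 0 0 0 0 0" --pt "-1 0 0 0 0 0 0" --pt "-1 0 0 0 0 0 0" --pt "-1 0 0 0 0 0 0" --pt "-1 0 0 0 0 0 0" --newtons 25

```text
time_s: 4.48
ee_pos: [513.6, -218.6, 34.3]
ee_rot: [180.0, 0.0, 83.0]
force: [-0.6, 0.8, 4.4]
gripper_width: 34.6
gripper_force: 25.0
```

Call:
apply_moves --pt "-1 0 0 0 0 0 0" --pt "-1 0 0 0 0 0 0" --pt "-1 0 0 0 0 0 0"

```text
time_s: 4.73
ee_pos: [513.6, -218.6, 34.4]
ee_rot: [180.0, 0.0, 83.0]
force: [-0.6, 0.6, 5.7]
gripper_width: 34.8
gripper_force: 25.0
```

Call:
apply_moves --pt "-1 0 0 0.005 0 0 0" --pt "-1 0 0 0.02 0 0 0" --pt "-1 0 0 0.025 0 0 0" --pt "-1 0 0 0.025 0 0 0" --pt "-1 0 0 0.015 0 0 0"

```text
time_s: 5.15
ee_pos: [514.3, -218.9, 126.2]
ee_rot: [179.8, 0.0, 83.0]
force: [0.2, 0.3, -0.0]
gripper_width: 34.8
gripper_force: 25.0
```

Call:
apply_moves --pt "-1 0.002 0.015 0 0 0 0" --pt "-1 0.005 0.035 0 0 0 0" --pt "-1 0.005 0.04 0 0 0 0" --pt "-1 0.005 0.04 0 0 0 0" --pt "-1 0.005 0.04 0 0 0 0"

```text
time_s: 5.57
ee_pos: [535.2, -47.1, 123.8]
ee_rot: [-180.0, -0.0, 83.0]
force: [0.2, 0.2, -0.2]
gripper_width: 34.9
gripper_force: 25.0
```

Call:
apply_moves --pt "-1 0.003 0.03 0 0 0 0" --pt "-1 0.001 0.0095 0 0 0 0" --pt "-1 0 0 0 0 0 0" --pt "-1 0 0 0 0 0 0" --pt "-1 0 0 0 0 0 0"

```text
time_s: 5.98
ee_pos: [539.3, -10.3, 123.8]
ee_rot: [-180.0, 0.0, 83.0]
force: [0.3, -0.1, -0.9]
gripper_width: 34.5
gripper_force: 25.0
```

Run:
```python
from h import *
s=status.state();print(s["ee_pos"],s["ee_rot"],s["force"],s["torque"],s["gripper_width"])
f=cams.grab_frame("scene");c=f["color"][:,:,::-1].copy()
a=c[150:270,250:370].copy()
cv2.imwrite("pics/s2.png",cv2.resize(a,None,fx=5,fy=5,interpolation=cv2.INTER_CUBIC))
p=s["ee_pos"]
for dz in (-34,-18,-20): print(dz,proj(f,[p[0],p[1],p[2]+dz]))
for t in finder.trace("cap","scene")[:3]:
    ys,xs=np.nonzero(t["pixels"]); print(t["rect"],t["score"],xs.mean(),ys.mean())
for h in(50,56,62): print(h,proj(f,[539.5,-9,h]))
g=cams.grab_frame("top")
for t in finder.trace("cap","top")[:3]: print("top",t["rect"],t["score"])
```

```text
[539.30805163 -10.31671354 123.79140381] [-1.79982815e+02  4.05411632e-02  8.29693854e+01] [ 0.28086975 -0.1229193  -0.91991012] [-0.10708522  0.06063566  0.01148497] 34.5125986469283
-34 [306.41334146 219.45242051]
-18 [306.35776441 214.98605105]
-20 [306.36476915 215.54897653]
[292.6, 207.9, 29.6, 17.3] 0.49 310.2 218.90416666666667
[285.8, 223.2, 43.3, 34.3] 0.32 307.0186832740213 239.4991103202847
50 [307.05746271 230.39746631]
56 [307.0394406  228.80804857]
62 [307.02129347 227.20760454]
```

View pics/s2.png

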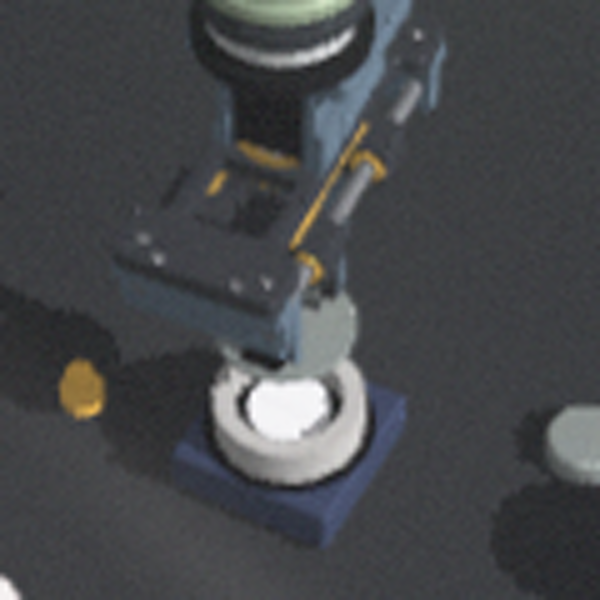

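The cap is held level over the port, with the flange at about (307,215) and the collar at about (308,230). Next I'll fit the rim and flange circles in the first top image for a finer offset.

Run:
```python
from h import *
f=cams.grab_frame("top")
im=cv2.imread("pics/top0.png").astype(np.float32).mean(2)
from scipy.optimize import least_squares
def edges(u0,v0,r0,r1,sign,thr):
    P=[]
    rr=np.arange(r0,r1,.1)
    for a in np.arange(0,360,4):
        c,s=np.cos(np.radians(a)),np.sin(np.radians(a))
        p=cv2.remap(im,(u0+rr*c).astype(np.float32)[None],(v0+rr*s).astype(np.float32)[None],cv2.INTER_LINEAR)[0]
        k=np.nonzero(sign*(p-thr)>0)[0]
        if len(k) and k[0]>0: P.append((u0+rr[k[0]]*c,v0+rr[k[0]]*s))
    return np.array(P)
def world(P,z): return np.array([back(f,u,v,z)[:2] for u,v in P])
def fit(P):
    r=least_squares(lambda q:np.hypot(P[:,0]-q[0],P[:,1]-q[1])-q[2],[*P.mean(0),25],loss="soft_l1",f_scale=.4);return r.x.round(2),len(P)
for z in(50,56,62):
    print(z,"mouth",fit(world(edges(329,275,11.8,18,1,150),z)),"outer",fit(world(edges(329,275,17,25,-1,150),z)))
print("flange",fit(world(edges(441.2,287.5,14,22,-1,100),16)), im[288,450],im[275,347])
```

```text
50 mouth (array([539.38,  -9.23,  25.92]), 90) outer (array([539.37,  -9.31,  35.71]), 90)
56 mouth (array([539.17,  -8.97,  25.75]), 90) outer (array([539.16,  -9.04,  35.47]), 90)
62 mouth (array([538.96,  -8.7 ,  25.57]), 90) outer (array([538.95,  -8.77,  35.23]), 90)
flange (array([ 513.14, -218.04,   33.02]), 87) 158.33333 219.0
```

Call:
apply_moves --pt "-1 0.0002 0.0007 -0.01 0 0 0" --pt "-1 0 0 -0.01 0 0 0" --pt "-1 0 0 -0.005 0 0 0" --pt "-1 0 0 0 0 0 0" --pt "-1 0 0 0 0 0 0"

```text
time_s: 6.65
ee_pos: [539.3, -8.3, 98.1]
ee_rot: [-179.9, 0.0, 83.0]
force: [0.2, -0.7, -0.2]
gripper_width: 34.4
gripper_force: 25.0
```

Call:
apply_moves --pt "-1 0 0 -0.001 0 0 0" --pt "-1 0 0 -0.001 0 0 0" --pt "-1 0 0 -0.001 0 0 0" --pt "-1 0 0 0 0 0 0"

```text
time_s: 6.98
ee_pos: [539.7, -8.3, 96.0]
ee_rot: [180.0, -0.0, 83.0]
force: [-0.0, -0.3, -0.6]
gripper_width: 34.6
gripper_force: 25.0
```

Call:
apply_moves --pt "-1 0 0 -0.001 0 0 0" --pt "-1 0 0 -0.001 0 0 0" --pt "-1 0 0 -0.001 0 0 0" --pt "-1 0 0 0 0 0 0"

```text
time_s: 7.32
ee_pos: [539.5, -8.4, 92.8]
ee_rot: [-180.0, 0.0, 83.0]
force: [0.0, 1.0, -0.2]
gripper_width: 34.6
gripper_force: 25.0
```

Call:
apply_moves --pt "-1 0 -0.0012 0 0 0 0" --pt "-1 0 0 -0.001 0 0 0" --pt "-1 0 0 -0.001 0 0 0" --pt "-1 0 0 0 0 0 0"

```text
time_s: 7.65
ee_pos: [539.5, -9.6, 90.8]
ee_rot: [-180.0, 0.0, 83.0]
force: [0.9, -0.6, -1.5]
gripper_width: 34.5
gripper_force: 25.0
```

Call:
apply_moves --pt "-1 0 0 -0.001 0 0 0" --pt "-1 0 0 -0.001 0 0 0" --pt "-1 0 0 -0.001 0 0 0" --pt "-1 0 0 0 0 0 0"

```text
time_s: 7.98
ee_pos: [539.5, -9.6, 87.7]
ee_rot: [-180.0, 0.0, 83.0]
force: [-0.3, -1.3, -0.6]
gripper_width: 34.5
gripper_force: 25.0
```

Call:
apply_moves --pt "-1 0 0 -0.001 0 0 0" --pt "-1 0 0 -0.001 0 0 0" --pt "-1 0 0 0 0 0 0"

```text
time_s: 8.23
ee_pos: [539.5, -9.5, 85.8]
ee_rot: [-180.0, 0.0, 83.0]
force: [-0.8, -0.3, -0.6]
gripper_width: 34.6
gripper_force: 25.0
```

Call:
apply_moves --pt "-1 0 0 -0.001 0 0 0" --pt "-1 0 0 -0.001 0 0 0" --pt "-1 0 0 0 0 0 0"

```text
time_s: 8.48
ee_pos: [539.6, -9.5, 83.8]
ee_rot: [-180.0, -0.0, 83.0]
force: [0.4, 0.9, -1.2]
gripper_width: 35.1
gripper_force: 25.0
```

Call:
apply_moves --pt "-1 0 0 -0.001 0 0 0" --pt "-1 0 0 -0.001 0 0 0" --pt "-1 0 0 0 0 0 0"

```text
time_s: 8.73
ee_pos: [539.6, -9.5, 81.8]
ee_rot: [-180.0, 0.0, 83.0]
force: [-0.8, -0.3, -0.3]
gripper_width: 34.7
gripper_force: 25.0
```

Call:
apply_moves --pt "-1 0 0 -0.001 0 0 0" --pt "-1 0 0 -0.001 0 0 0" --pt "-1 0 0 0 0 0 0"

```text
time_s: 8.98
ee_pos: [539.6, -9.6, 79.8]
ee_rot: [-180.0, 0.0, 83.0]
force: [-0.1, -0.2, -0.4]
gripper_width: 34.5
gripper_force: 25.0
```

Call:
apply_moves --pt "-1 0 0 -0.001 0 0 0" --pt "-1 0 0 -0.001 0 0 0" --pt "-1 0 0 0 0 0 0" --pt "-1 0 0 0 0 0 0"

```text
time_s: 9.32
ee_pos: [539.7, -9.6, 77.9]
ee_rot: [-180.0, 0.0, 83.0]
force: [0.0, -0.3, -0.4]
gripper_width: 34.7
gripper_force: 25.0
```

Call:
apply_moves --pt "-1 0 0 -0.001 0 0 0" --pt "-1 0 0 0 0 0 0" --pt "-1 0 0 0 0 0 0"

```text
time_s: 9.57
ee_pos: [539.8, -9.6, 77.2]
ee_rot: [180.0, -0.0, 83.0]
force: [-1.3, 0.3, 1.3]
gripper_width: 34.4
gripper_force: 25.0
```

Call:
apply_moves --pt "-1 0 0 -0.001 0 0 0" --pt "-1 0 0 0 0 0 0" --pt "-1 0 0 0 0 0 0"

```text
time_s: 9.82
ee_pos: [539.8, -9.6, 76.1]
ee_rot: [180.0, -0.0, 83.0]
force: [-0.5, -0.2, 2.0]
gripper_width: 34.8
gripper_force: 25.0
```

Call:
apply_moves --pt "-1 0 0 -0.001 0 0 0" --pt "-1 0 0 0 0 0 0" --pt "-1 0 0 0 0 0 0"

```text
time_s: 10.07
ee_pos: [539.8, -9.6, 75.0]
ee_rot: [180.0, 0.0, 83.0]
force: [-2.5, -0.1, 1.7]
gripper_width: 35.0
gripper_force: 25.0
```

Call:
apply_moves --pt "-1 0 0 -0.0007 0 0 0" --pt "-1 0 0 0 0 0 0" --pt "-1 0 0 0 0 0 0"

```text
time_s: 10.32
ee_pos: [539.8, -9.5, 74.3]
ee_rot: [180.0, 0.0, 83.0]
force: [0.4, 0.7, 2.2]
gripper_width: 34.8
gripper_force: 25.0
```

Call:
apply_moves --pt "-1 0 0 -0.0005 0 0 0" --pt "-1 0 0 0 0 0 0" --pt "-1 0 0 0 0 0 0"

```text
time_s: 10.57
ee_pos: [539.8, -9.6, 73.8]
ee_rot: [180.0, -0.0, 83.0]
force: [-0.0, -0.1, 2.7]
gripper_width: 34.7
gripper_force: 25.0
```

Call:
apply_moves --pt "-1 0 0 -0.0005 0 0 0" --pt "-1 0 0 0 0 0 0" --pt "-1 0 0 0 0 0 0"

```text
time_s: 10.82
ee_pos: [539.8, -9.6, 73.7]
ee_rot: [180.0, -0.0, 83.0]
force: [-1.3, -0.4, 4.9]
gripper_width: 34.8
gripper_force: 25.0
```

Call:
apply_moves --pt "-1 0 0 -0.0003 0 0 0" --pt "-1 0 0 0 0 0 0" --pt "-1 0 0 0 0 0 0"

```text
time_s: 11.07
ee_pos: [539.8, -9.6, 73.7]
ee_rot: [180.0, -0.0, 83.0]
force: [-1.3, -0.7, 5.9]
gripper_width: 34.8
gripper_force: 25.0
```

Call:
apply_moves --pt "-1 0 0 -0.0005 0 0 0" --pt "-1 0 0 0 0 0 0" --pt "-1 0 0 0 0 0 0"

```text
time_s: 11.32
ee_pos: [539.8, -9.6, 73.6]
ee_rot: [180.0, -0.0, 83.0]
force: [-2.3, 0.3, 9.4]
gripper_width: 34.8
gripper_force: 25.1
```

Call:
apply_moves --pt "-0.16 0 0 0 0 0 0" --pt "-0.12 0 0 0 0 0 0" --pt "-0.08 0 0 0 0 0 0" --pt "-0.04 0 0 0 0 0 0" --pt "0 0 0 0 0 0 0"

```text
time_s: 11.73
ee_pos: [539.7, -9.5, 72.9]
ee_rot: [180.0, -0.0, 83.0]
force: [-0.9, 0.2, 4.0]
gripper_width: 45.3
gripper_force: 3.1
```

Call:
apply_moves --pt "0.04 0 0 0 0 0 0" --pt "0.08 0 0 0 0 0 0" --pt "0.12 0 0 0 0 0 0" --pt "0.16 0 0 0 0 0 0" --pt "0.25 0 0 0 0 0 0"

```text
time_s: 12.15
ee_pos: [539.8, -9.6, 72.2]
ee_rot: [180.0, 0.0, 83.0]
force: [0.5, 0.5, 0.5]
gripper_width: 56.5
gripper_force: 0.0
```

Call:
apply_moves --pt "1 0 0 0.001 0 0 0" --pt "1 0 0 0.001 0 0 0" --pt "1 0 0 0 0 0 0" --pt "1 0 0 0 0 0 0" --pt "1 0 0 0.01 0 0 0"

```text
time_s: 12.57
ee_pos: [538.3, -9.5, 83.3]
ee_rot: [-179.8, 0.0, 83.0]
force: [0.2, -0.2, 0.3]
gripper_width: 87.2
gripper_force: 0.0
```

Call:
apply_moves --pt "1 0 0 0.03 0 0 0" --pt "1 0 0 0.035 0 0 0" --pt "1 -0.02 0 0.035 0 0 0" --pt "1 -0.03 0 0.02 0 0 0" --pt "1 -0.03 0 0 0 0 0"

```text
time_s: 12.98
ee_pos: [462.1, -9.7, 209.7]
ee_rot: [179.4, -0.0, 83.0]
force: [0.5, 0.1, -0.9]
gripper_width: 91.4
gripper_force: 0.0
```

Call:
apply_moves --pt "1 -0.03 0.03 0.02 0 0 0" --pt "1 -0.03 0.03 0 0 0 0" --pt "1 0 0.04 0 0 0 0" --pt "1 0 0.04 0 0 0 0" --pt "1 0 0.03 0 0 0 0"

```text
time_s: 13.4
ee_pos: [402.9, 158.8, 223.7]
ee_rot: [179.9, -0.1, 83.0]
force: [0.8, 0.6, -0.1]
gripper_width: 91.4
gripper_force: 0.0
```

Run:
```python
from h import *
f=cams.grab_frame("scene");c=f["color"][:,:,::-1]
g=cams.grab_frame("top");d=g["color"][:,:,::-1]
r=lambda a:cv2.resize(a,(400,400),interpolation=cv2.INTER_CUBIC)
cv2.imwrite("pics/e.png",np.hstack([r(c[205:265,278:338]),r(d[245:305,300:360])]))
```

```text
(no output)
```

View pics/e.png

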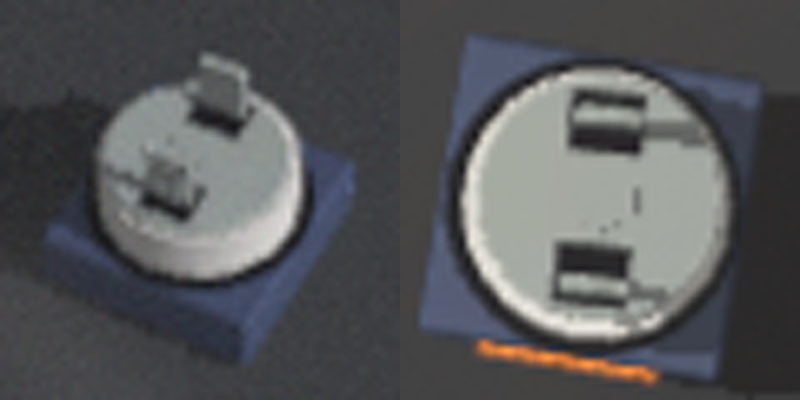

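The cap sits level and centred on the collar, at about (205,180) in the left half. Both posts are squeezed in about 2 mm, which fits lugs sprung into the groove. Handing in.

```bash
python3 -c "
from workcell import env
print(env.job_done())"
```

```text
the job is handed in; nothing more can be done
None
```

The job is handed in: the dust cap is in the port and looks level and locked, with both tabs about 2 mm in from free (read from the image). I felt the rim at about 51 mm and pressed on it with no more than about 10 N, and the work took about 13 s.

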